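Release and take out a microscope filter cassette

TASK

Of the two push-to-release filter cassettes in the leaning face of the white console, take out the one with the single long ridge: press it carefully inward until its latch lets go (it holds a glass filter, so never lean on it with more than 35 N), let it spring out by itself, then pull it free and stand it upright, foot down, in the metal tray. Let go of it there, leave the cassette with the two studs latched in its bay, and do not disturb the bottle, the dishes and the tip box.

Things in the scene. Friction and masses are not known exactly. Their poses are not given: they have to be found in the camera images.
- faceplate: Leaning white face, fixed, of a desktop box. Origin: its middle, 118 mm above the table. z points straight out (upward, leaning 20 degrees to the box's front), x up the slope (face reaches 85 mm each way), y across (110 mm each way). Two bays, each 38 (x) by 62 mm (y), centred at x = 0, y = -46 and y = +46 mm, go straight in along -z. Each holds a cassette; either may be in either bay.
- console: The white box under the face: origin at the middle of its base on the table, z up, front -x. Cassettes in it: latched, the origin is at faceplate z = -52 mm, the flat face 3 mm proud. Latched ones cannot be pulled out. A spring resists pushing (6 to 9 N, 2 N more at the trip). If not tripped, a cassette just returns to its latched height.
- bay0 (a point): Middle of the bay at faceplate y = -46 mm, on the face plane. Both latches alike: they trip at 2.5 to 12.5 mm of inward travel, not visible, different every time; a hard stop comes 1.5 mm later. 15 N is always enough.
- bay1 (a point): Middle of the bay at faceplate y = +46 mm, on the face plane. Both bays alike: once tripped and the push taken away, the spring lifts the cassette in 0.5 to 1 s until its flat face is 21 mm proud (origin at faceplate z = -34 mm); it stays there, loose, and does not latch again.
- ridge_cassette: Cassette to take out. Origin: centre of its underside; z out of its face, axes as the faceplate's when in its bay. From below: foot 36 (x) x 60 (y) x 10 mm tall and waist 36 x 46 x 19 mm, aluminium; black plastic head 36 x 60 x 26 mm, flat face at z = 55 mm. Mass 0.1 to 0.2 kg. The flat face carries one raised aluminium ridge through its middle, 10 mm wide (x), 40 mm long (y), 8 mm high.
- stud_cassette: Cassette to leave alone: same size and make as the other, but its flat face carries two round aluminium studs, 12 mm diameter, 8 mm high, at y = -16 and +16 mm, instead of the ridge.
- tray: Bare aluminium open tray, fixed, 160 mm (x) by 220 mm (y), 22 mm high, walls and floor 4 mm thick. Origin: centre of its underside, z up; the inner floor is 4 mm above it.
- bottle: Bystander: white bottle with a cap, 52 mm diameter, 100 mm tall, loose, origin at the centre of its base.
- dishes: Bystander: stack of three culture dishes, 90 mm diameter, 41 mm tall, loose, origin at the centre of its base.
- tipbox: Bystander: pipette-tip box, 115 (x) x 80 mm, 57 mm tall, loose, origin at the centre of its base.
Things that resemble listed ones, but are neither listed nor needed, are in the scene too. Leave any green, orange or red look-alike of the ridge_cassette alone.

How it is judged:
By the outcome, as a careful person would: the job done as asked, in the order asked, and still so for the second after the job is handed in, with the robot touching nothing.
It also fails if it takes over 54 s, if anything falls off the work surface, if the arm or the gripper's body presses on something with over 40 N, if the wrist force passes 120 N, or if a joint passes its speed limit or range.

ROBOT

A 7-joint arm with a two-finger parallel gripper is mounted at the origin on the work surface. World frame = base frame: x ahead of the robot, y to its left, z up, the work surface at z = 0. Lengths are in m, angles in rad, forces in N, time in s.
With the tool pointing down it reaches from about 0.35 to 0.9 m from the base axis. Payload 8.1 kg.
Tool frame: the origin (TCP) lies midway between the tips of the shut fingers; the grasp point (between the pads) lies arm.grip_point_offset behind it (arm.grip_point_offset is the distance from the TCP to the grasp point, in m); y points along the fingers, z is the direction in which the jaws open and shut, and the axes are right-handed (so a half turn about y gives the same grasp; the last joint's range is limited). The gripper opens to 92 mm and grips with 3 to 60 N. Pads are 19 mm wide; open, the fingers measure 130 mm over their backs; the gripper's body (75 mm by 190 mm) begins 47 mm behind the grasp point.
Start: joints at [-1.355, 0.434, 0.025, 1.573, -0.012, 1.134, -0.075], TCP at [0.196, 0.594, 0.2] pointing down, gripper open.
Joint ranges: [-2.62, 2.62], [-0.44, 2.09], [-1.27, 1.32], [0.08, 2.57], [-1.32, 4.46], [0.12, 2], [-2.74, 2.74]. Speed limits (rad/s): [2.22, 2.22, 3.01, 3.01, 3.14, 3.14, 3.14].

INTERFACE

Orientations are given as a rotation vector (axis times angle).
In Python, from cell import arm, get_image, camera_info gives the robot as it stands.
- The arm moves only by the tool carry_out, never from a script. Its argument "steps" is one flat list of numbers, 5 for each row, row after row: the opening, from 0 (shut) to 1 (fully open), then the shift along the world's x, y, z in units of 0.1 m (1.0 is 0.1 m), then the turn about the world's z in units of 45 degrees (1.0 is 45 degrees). In form: [hand, dx, dy, dz, spin, hand, dx, dy, dz, spin, ...]. A call has 1 to 12 rows; each row is the pose to reach, as a shift and turn from the pose commanded when the call began; what a row does not reach only later rows make up. A row lasts 1/10 s, in which the tool goes at most 50 mm and 8.59 degrees, less where a joint would pass 70% of its speed; a pose out of reach is approached as far as the arm can. A call with a number of a shift or a turn outside -1 to 1 is refused whole. A call with a gripper value outside its range is refused whole. The fingers move at their own pace and stop on an object; "grip_force" is the grip in N (left out, the last holds). Time passes only in rows, so rows that repeat a pose let the fingers close. It gives the time, the measured TCP pose, the force and the opening at its end, in the units of the state.
- arm.observe(): the state, without advancing time (a new reading comes with each control period).
- get_image(name): name is "side" or "top" or "wrist"; returns (picture, depth): 420x560x3 uint8, red, green, blue; 420x560 float32, m along the optical axis (not along the pixel's ray), 0 where there is no reading.
- camera_info(name): a dict with "fovy" (degrees; the focal length in pixels is half the picture's height over the tangent of half this angle, whatever the lens; pixels are square), "cx", "cy" (the principal point, pixels), "R" (3x3) and "t" (3): a world point X has camera coordinates R X + t; the wrist camera has in their place "tool_from_camera" (4x4, takes a point from camera to tool coordinates, whose origin is the TCP and whose axes are the tool frame's). Camera axes: x right, y down, z forward; pixel columns grow to the right and rows downward; lengths in m; the calibration is good to about 2 mm. The wrist camera is an equidistant fisheye: a pixel r from the principal point sees the ray r / f radians off the axis. A picture is of the moment at which its call begins: read the wrist's pose just before it. camera_info takes no time and is no camera call.
- arm.sign_off(): hands the job in, once; it reports no verdict.
The state is a dict: "clock": time; "joints": joint angles; "dq": joint speeds; "joint_efforts": joint torques, N m; "position": TCP position; "ee_rot": TCP orientation; "force": force on the tool from outside, world axes, zero at the start; "ft_torque": the same for the moment, N m; "width": opening from 0.0 (shut) to 1.0 (fully open).
Only numpy, scipy, OpenCV 4.12 (cv2) and the standard library are available. Lean on these libraries where they do the work, as an engineer would, in place of code of your own. Each camera call takes 0.05 s, during which the arm holds its last target. There are 200 camera calls.

## Working session

There is one attempt and no reset: what is moved stays moved. The work goes in short steps, Python scripts to look and compute and a tool call to move; the robot and the scene stay as the last step left them, time stands still between calls to the robot, and variables do not carry over. Pictures are saved under pics/ and viewed, about 8 in all and at most 12, crops included, and the job is handed in when it is done.

Besides the shell and the picture viewer there is one more tool, called after "Request:" as name(argument=value, ...), one argument or row to a line, values as JSON. carry_out: Moves the arm, as the interface text tells. Shifts and turns lie within -1 to 1; 1 stands for 0.1 m of shift or 45 degrees of turn. Its arguments: {"type":"object","properties":{"steps":{"type":"array","items":{"type":"number"}},"grip_force":{"type":"number"}},"required":["steps"]}

```bash
ls; mkdir -p pics; python3 - <<'E'
from cell import arm,get_image,camera_info
import cv2,numpy as np
print(arm.observe(), arm.grip_point_offset)
for n in("side","top"):
    i,d=get_image(n); cv2.imwrite(f"pics/{n}0.png",i[:,:,::-1]); np.savez(f"pics/{n}0.npz",i=i,d=d)
    print(n,camera_info(n))
print(camera_info("wrist"))
E
```

```text
pics
{'clock': 0.0, 'joints': array([-1.35460984,  0.43524294,  0.02498095,  1.5741071 , -0.01160096,
        1.13398181, -0.0751012 ]), 'dq': array([ 0.0004057 , -0.001141  , -0.00046294,  0.00163496,  0.00075834,
       -0.00116989, -0.00053061]), 'joint_efforts': array([-1.97438594e-04, -6.67848802e+01,  9.84845683e-01, -3.14457786e+01,
       -6.05439884e-02,  4.28511982e-02,  1.71905972e-04]), 'position': array([0.19577234, 0.59296142, 0.19872883]), 'ee_rot': array([-1.55786511,  0.25038279, -0.25021517]), 'force': array([ 0.33982271, -0.88326171, -0.23222963]), 'ft_torque': array([-0.01770251,  0.02210421, -0.04652448]), 'width': 1.0008744613231808} 0.0188
side {'fovy': 45.0344036495991, 'cx': 275.4917427548546, 'cy': 212.30126047753976, 'R': array([[-0.98556302, -0.16923352, -0.005055  ],
       [-0.12434611,  0.74377044, -0.65676752],
       [ 0.11490684, -0.64665721, -0.75407617]]), 't': array([0.57549854, 0.205226  , 1.22072895])}
top {'fovy': 48.74214162960446, 'cx': 280.66562576804955, 'cy': 213.03650706987565, 'R': array([[ 0.04895403, -0.99879582, -0.00322734],
       [-0.97590133, -0.04714346, -0.21305888],
       [ 0.21265017,  0.01357966, -0.97703403]]), 't': array([-0.12369508,  0.60557715,  1.15813743])}
{'fovy': 65.70646984690485, 'cx': 283.86099461284357, 'cy': 215.1185830948239, 'tool_from_camera': array([[-4.09497525e-06,  9.59608042e-01,  2.81340373e-01,
        -7.54644751e-02],
       [-8.77007526e-04, -2.81340268e-01,  9.59607672e-01,
        -1.86310526e-01],
       [ 9.99999615e-01, -2.42808054e-04,  8.42735556e-04,
         1.73307174e-03],
       [ 0.00000000e+00,  0.00000000e+00,  0.00000000e+00,
         1.00000000e+00]])}
```

View pics/side0.png

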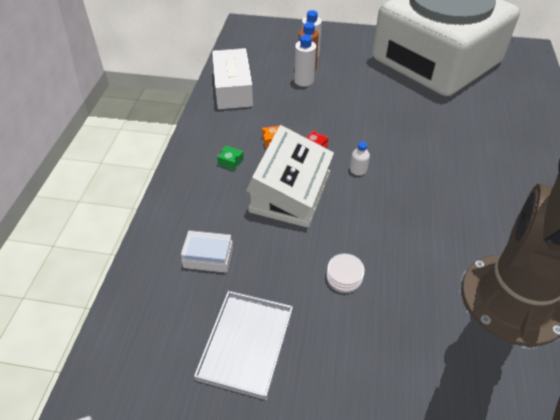

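View pics/top0.png

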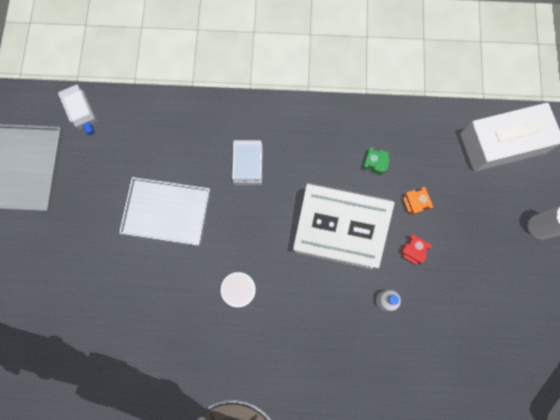

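```bash
cat > h.py <<'E'
import numpy as np,cv2
from cell import camera_info
from scipy.spatial.transform import Rotation as Ro
def world(n,d):
    c=camera_info(n); f=210/np.tan(np.radians(c["fovy"]/2))
    v,u=np.mgrid[:420,:560]
    P=np.stack([(u-c["cx"])/f*d,(v-c["cy"])/f*d,d],-1)
    return (P-c["t"])@c["R"]
def blobs(m,mn=15):
    k,l,s,ce=cv2.connectedComponentsWithStats(m.astype(np.uint8))
    return [(l==j,s[j],ce[j]) for j in range(1,k) if s[j,4]>=mn]
E
python3 - <<'E'
from h import *
from cell import arm
o=arm.observe(); print(Ro.from_rotvec(o["ee_rot"]).as_matrix().round(3))
boxes={"top":dict(con=(290,180,400,272),tray=(115,172,215,250),tip=(228,135,268,190),dish=(215,268,260,312),bot=(372,285,405,315)),
"side":dict(con=(245,125,335,225),tray=(192,288,296,398),tip=(178,228,236,274),dish=(322,250,370,295),bot=(345,138,375,180))}
for n in("top","side"):
    z=np.load(f"pics/{n}0.npz"); I=z["i"].astype(int); W=world(n,z["d"])
    for k,(a,b,c,e) in boxes[n].items():
        w=W[b:e,a:c].reshape(-1,3); dd=z["d"][b:e,a:c].ravel(); im=I[b:e,a:c].reshape(-1,3)
        if k=="con":
            s=(w[:,2]>.085)&(w[:,2]<.15)&(im.min(1)>150)&(dd>0)
            p=w[s]
            for _ in range(5):
                m=p.mean(0); nrm=np.linalg.svd(p-m,full_matrices=False)[2][2]; nrm*=np.sign(nrm[2])
                p=p[abs((p-m)@nrm)<.004]
            print(n,"plane n",nrm.round(3),"tilt",np.degrees(np.arccos(nrm[2])).round(2),"yaw of -n",np.degrees(np.arctan2(-nrm[1],-nrm[0])).round(2),"mean",m.round(4))
            yaw=np.arctan2(-nrm[1],-nrm[0])
            X=np.array([np.cos(yaw)*np.cos(.349),np.sin(yaw)*np.cos(.349),np.sin(.349)]);Y=np.array([-np.sin(yaw),np.cos(yaw),0])
            on=(abs((w-m)@nrm)<.006)&(dd>0)
            q=np.c_[(w-m)@X,(w-m)@Y][on].astype(np.float32)
            r=cv2.minAreaRect(q); print("  face rect (X,Y)",r, "ctr world",(m+r[0][0]*X+r[0][1]*Y).round(4))
            dk=np.zeros((420,560),bool); dk[b:e,a:c]=((im.max(1)<90)&(abs((w-m)@nrm)<.015)).reshape(e-b,c-a)
            for M,st,ce in blobs(dk):
                cnt=M.astype(np.uint8); hull=cv2.fillPoly(np.zeros_like(cnt),[cv2.convexHull(np.argwhere(cnt)[:,::-1].astype(np.int32))],1)>0
                qq=W[hull]; Q=np.c_[(qq-m)@X,(qq-m)@Y].astype(np.float32); rr=cv2.minAreaRect(Q)
                print("  black",st,rr,"world",qq.mean(0).round(4),"h",((qq-m)@nrm).mean().round(4))
        else:
            lo={"tray":.002,"tip":.04,"dish":.03,"bot":.03}[k]
            p=w[(w[:,2]>lo)&(dd>0)&(im.mean(1)>110)]
            r=cv2.minAreaRect(p[:,:2].astype(np.float32)); print(n,k,[np.round(x,3) for x in r],"z",np.percentile(p[:,2],[2,50,98]).round(3))
E
```

```text
[[ 0.95  -0.     0.314]
 [-0.314 -0.001  0.95 ]
 [ 0.    -1.    -0.001]]
top plane n [-0.333  0.055  0.941] tilt 19.75 yaw of -n -9.44 mean [ 0.572  -0.2515  0.1179]
  face rect (X,Y) ((0.0008412450551986694, -4.538893699645996e-05), (0.17065025866031647, 0.22089506685733795), 0.05166901648044586) ctr world [ 0.5728 -0.2517  0.1182]
  black [313 214  24  16 181] ((0.0026502180844545364, 0.04654928296804428), (0.05639810860157013, 0.032806284725666046), 89.6894760131836) world [ 0.5812 -0.2054  0.1228] h 0.004
  black [349 222  24  16 133] ((0.0028963927179574966, -0.04498164355754852), (0.05638054013252258, 0.032216865569353104), 89.78042602539062) world [ 0.566  -0.2962  0.1238] h 0.005
top tray [array([0.612, 0.229]), array([0.234, 0.181]), np.float64(84.07)] z [0.002 0.005 0.024]
top tip [array([0.756, 0.007]), array([0.113, 0.078]), np.float64(1.681)] z [0.046 0.057 0.062]
top dish [array([0.407, 0.01 ]), array([0.088, 0.089]), np.float64(2.6)] z [0.036 0.041 0.046]
top bot [array([ 0.398, -0.381]), array([0.048, 0.049]), np.float64(3.086)] z [0.034 0.071 0.103]
side plane n [-0.
[... 300 characters left out ...]
-0.05111214518547058), (0.05931014567613602, 0.03318987041711807), 88.41439819335938) world [ 0.5661 -0.2912  0.1221] h 0.0051
  black [281 166  17  20 152] ((0.0011375471949577332, 0.03854036331176758), (0.0612604133784771, 0.03431488946080208), 88.06552124023438) world [ 0.5817 -0.2022  0.1212] h 0.0037
side tray [array([0.616, 0.22 ]), array([0.236, 0.169]), np.float64(84.436)] z [0.002 0.005 0.023]
side tip [array([0.758, 0.009]), array([0.113, 0.081]), np.float64(2.15)] z [0.042 0.056 0.06 ]
side dish [array([0.409, 0.012]), array([0.089, 0.09 ]), np.float64(29.461)] z [0.033 0.04  0.045]
side bot [array([ 0.401, -0.373]), array([0.042, 0.05 ]), np.float64(76.433)] z [0.032 0.063 0.1  ]
```

Request:
carry_out(
  steps=[0,0.35,-0.5,0.4,0.1,0,0.7,-1,0.8,0.198,0,0.7,-1,0.8,0.198,0,0.7,-1,0.8,0.198],
)

```text
clock: 0.5
position: [0.2714, 0.4904, 0.2833]
ee_rot: [-1.563, 0.131, -0.138]
force: [0.5, -0.3, 0.6]
width: 0.7
```

Request:
carry_out(
  steps=[0,0.35,-0.5,0,0,0,0.7,-1,0,0,0,0.7,-1,0,0],
)

```text
clock: 0.8
position: [0.3384, 0.3896, 0.2791]
ee_rot: [-1.569, 0.131, -0.133]
force: [-0.2, 0.2, -0.0]
width: 0.439
```

Request:
carry_out(
  steps=[0,0.35,-0.5,0,0,0,0.7,-1,0,0,0,0.7,-1,0,0],
)

```text
clock: 1.1
position: [0.4082, 0.2894, 0.2792]
ee_rot: [-1.568, 0.132, -0.133]
force: [-0.3, -0.3, 0.3]
width: 0.177
```

Request:
carry_out(
  steps=[0,0.35,-0.5,0,0,0,0.7,-1,0,0,0,0.7,-1,0,0],
)

```text
clock: 1.4
position: [0.4779, 0.1892, 0.2791]
ee_rot: [-1.569, 0.132, -0.133]
force: [-0.0, 0.3, 0.2]
width: 0.004
```

Request:
carry_out(
  steps=[0,0.05,-0.5,0,0,0,0.1,-1,0,0,0,0.1,-1,0,0],
)

```text
clock: 1.7
position: [0.4864, 0.0863, 0.2794]
ee_rot: [-1.569, 0.136, -0.136]
force: [-0.3, 0.7, 0.8]
width: 0.004
```

Request:
carry_out(
  steps=[0,0.05,-0.5,0,0,0,0.1,-1,0,0,0,0.1,-1,0,0],
)

```text
clock: 2.0
position: [0.4959, -0.0134, 0.2795]
ee_rot: [-1.569, 0.135, -0.136]
force: [0.3, 0.0, -0.4]
width: 0.009
```

Request:
carry_out(
  steps=[0,0.05,-0.5,0,0,0,0.1,-1,0,0,0,0.1,-1,0,0],
)

```text
clock: 2.3
position: [0.5054, -0.1134, 0.2794]
ee_rot: [-1.57, 0.135, -0.136]
force: [-0.2, -0.0, -0.3]
width: 0.006
```

Request:
carry_out(
  steps=[0,0.05,-0.5,0,0,0,0.1,-1,0,0,0,0.1,-1,0,0],
)

```text
clock: 2.6
position: [0.5149, -0.2135, 0.2793]
ee_rot: [-1.571, 0.136, -0.135]
force: [0.6, 0.0, -0.2]
width: 0.003
```

Request:
carry_out(
  steps=[0,0.05,-0.4,0,0,0,0.1,-0.8,0,0,0,0.1,-0.8,0,0,0,0.1,-0.8,0,0,0,0.1,-0.8,0,0],
)

```text
clock: 3.1
position: [0.5263, -0.2848, 0.279]
ee_rot: [-1.566, 0.128, -0.127]
force: [-0.2, 0.2, -0.2]
width: 0.003
```

```bash
python3 - <<'E'
from h import *
from cell import arm,get_image
o=arm.observe(); print(o["position"],o["ee_rot"],o["joints"].round(2))
i,d=get_image("wrist"); cv2.imwrite("pics/w1.png",i[:,:,::-1]); np.savez("pics/w1.npz",i=i,d=d,p=o["position"],r=o["ee_rot"])
E
```

```text
[ 0.526318   -0.28483929  0.27896848] [-1.56596001  0.1279634  -0.12672055] [ 0.03  0.36  0.54  1.55 -0.19  1.29  2.  ]
```

View pics/w1.png

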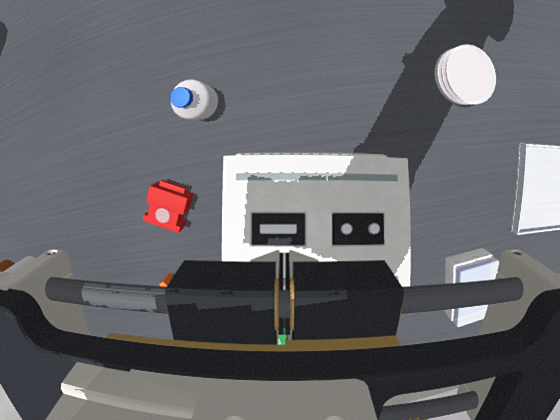

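The wrist picture shows the ridge cassette at (278,229) in bay0 (near the red look-alike) and the two-stud one at (358,229). I'll check the position with the wrist's depth.

```bash
cat >> h.py <<'E'
def wworld(d,p,r):
    c=camera_info("wrist"); f=210/np.tan(np.radians(c["fovy"]/2)); T=c["tool_from_camera"]
    v,u=np.mgrid[:420,:560]; x=u-c["cx"];y=v-c["cy"]; rr=np.hypot(x,y)+1e-9; th=rr/f
    P=np.stack([x/rr*np.tan(th)*d,y/rr*np.tan(th)*d,d],-1)
    return (P@T[:3,:3].T+T[:3,3])@Ro.from_rotvec(r).as_matrix().T+p
E
python3 - <<'E'
from h import *
z=np.load("pics/w1.npz"); W=wworld(z["d"],z["p"],z["r"]); I=z["i"].astype(int)
f=np.zeros((420,560),bool); f[185:248,226:406]=1
w=W[f&(I.min(2)>140)&(z["d"]>0)]
for _ in range(6):
    m=w.mean(0); n=np.linalg.svd(w-m,full_matrices=False)[2][2]; n*=np.sign(n[2]); w=w[abs((w-m)@n)<.003]
print("n",n.round(3),"tilt",np.degrees(np.arccos(n[2])),"yaw",np.degrees(np.arctan2(-n[1],-n[0])),m.round(4))
O=np.array([.573,-.2517,.118]); print("plane offset of assumed origin",((O-m)@n).round(4))
cs=[]
for (a,b,c,e) in((245,205,312,250),(326,205,392,250)):
    k=np.zeros((420,560),bool); k[b:e,a:c]=I[b:e,a:c].max(2)<80
    M=max(blobs(k),key=lambda q:q[1][4])[0]
    h=cv2.fillPoly(np.zeros((420,560),np.uint8),[cv2.convexHull(np.argwhere(M)[:,::-1].astype(np.int32))],1)>0
    q=W[h]; r=cv2.minAreaRect((W[M][:,:2]).astype(np.float32)); print("head",q.mean(0).round(4),r,"h",np.median((W[M]-m)@n).round(4))
    br=h&(I.min(2)>110); q=W[br]; print(" raised",q.mean(0).round(4),"h",np.median((q-m)@n).round(4)); cs.append(np.array(r[0]))
d=cs[1]-cs[0]; print("dist",np.linalg.norm(d),"yaw",np.degrees(np.arctan2(-d[0],d[1])))
E
```

```text
n [-0.338  0.055  0.939] tilt 20.038319121160097 yaw -9.249478272612356 [ 0.5542 -0.2505  0.1118]
plane offset of assumed origin -0.0006
head [ 0.5651 -0.2957  0.1245] ((0.5196205973625183, -0.28854134678840637), (0.059525903314352036, 0.13813301920890808), 80.30135345458984) h 0.003
 raised [ 0.5638 -0.2955  0.1289] h 0.0108
head [ 0.5801 -0.2072  0.1238] ((0.5256233215332031, -0.21888789534568787), (0.16639530658721924, 0.06839035451412201), 13.277751922607422) h 0.0029
 raised [ 0.5777 -0.2057  0.131 ] h 0.0109
dist 0.06991162990055709 yaw -4.925571863877844
```

Request:
carry_out(
  steps=[0,0.1,-0.05,-0.4,0,0,0.2,-0.09,-0.8,0,0,0.21,-0.09,-1,0,0,0.21,-0.09,-1,0],
)

```text
clock: 3.55
position: [0.5458, -0.2927, 0.1764]
ee_rot: [-1.565, 0.131, -0.122]
force: [0.4, -0.2, -0.1]
width: 0.005
```

Request:
carry_out(
  steps=[0,0,0,-0.15,0,0,0,0,-0.3,0,0,0,0,-0.3,0,0,0,0,-0.3,0,0,0,0,-0.3,0],
)

```text
clock: 4.05
position: [0.5477, -0.2956, 0.1512]
ee_rot: [-1.567, 0.126, -0.13]
force: [-0.6, 0.7, 0.2]
width: 0.007
```

Request:
carry_out(
  steps=[0,0.017,-0.003,-0.047,0,0,0.034,-0.006,-0.094,0,0,0.041,-0.007,-0.113,0,0,0.047,-0.008,-0.131,0,0,0.047,-0.008,-0.131,0,0,0.047,-0.008,-0.131,0],
)

```text
clock: 4.65
position: [0.5516, -0.2963, 0.1364]
ee_rot: [-1.567, 0.128, -0.128]
force: [0.5, 0.2, 0.5]
width: 0.008
```

Request:
carry_out(
  steps=[0,0.007,-0.001,-0.019,0,0,0.014,-0.002,-0.038,0,0,0.014,-0.002,-0.038,0,0,0.014,-0.002,-0.038,0],
)

```text
clock: 5.05
position: [0.553, -0.2964, 0.1326]
ee_rot: [-1.567, 0.128, -0.128]
force: [-0.6, -0.1, -0.1]
width: 0.003
```

Request:
carry_out(
  steps=[0,0.002,0,-0.005,0,0,0.003,-0.001,-0.009,0,0,0.005,-0.001,-0.014,0,0,0.005,-0.001,-0.014,0],
)

```text
clock: 5.45
position: [0.5535, -0.2966, 0.1312]
ee_rot: [-1.567, 0.128, -0.128]
force: [0.2, -0.3, 0.6]
width: 0.004
```

Request:
carry_out(
  steps=[0,0.002,0,-0.005,0,0,0.003,-0.001,-0.009,0,0,0.005,-0.001,-0.014,0,0,0.005,-0.001,-0.014,0],
)

```text
clock: 5.85
position: [0.554, -0.2966, 0.1298]
ee_rot: [-1.567, 0.128, -0.128]
force: [-0.5, -0.0, 0.2]
width: 0.002
```

Request:
carry_out(
  steps=[0,0.002,0,-0.005,0,0,0.003,-0.001,-0.009,0,0,0.003,-0.001,-0.009,0,0,0.003,-0.001,-0.009,0],
)

```text
clock: 6.25
position: [0.5543, -0.2968, 0.1289]
ee_rot: [-1.567, 0.128, -0.128]
force: [-0.4, 0.7, 0.3]
width: 0.003
```

Request:
carry_out(
  steps=[0,0.002,0,-0.005,0,0,0.003,-0.001,-0.009,0,0,0.003,-0.001,-0.009,0,0,0.003,-0.001,-0.009,0],
)

```text
clock: 6.65
position: [0.5546, -0.2969, 0.128]
ee_rot: [-1.567, 0.128, -0.128]
force: [-0.4, 0.9, -0.4]
width: 0.004
```

Request:
carry_out(
  steps=[0,0.002,0,-0.005,0,0,0.003,-0.001,-0.009,0,0,0.003,-0.001,-0.009,0,0,0.003,-0.001,-0.009,0],
)

```text
clock: 7.05
position: [0.5549, -0.297, 0.1271]
ee_rot: [-1.567, 0.128, -0.128]
force: [0.4, -0.2, -0.6]
width: 0.006
```

Request:
carry_out(
  steps=[0,0.002,0,-0.005,0,0,0.003,-0.001,-0.009,0,0,0.003,-0.001,-0.009,0,0,0.003,-0.001,-0.009,0],
)

```text
clock: 7.45
position: [0.5552, -0.2971, 0.1262]
ee_rot: [-1.567, 0.128, -0.128]
force: [0.9, -0.4, 0.3]
width: 0.008
```

Request:
carry_out(
  steps=[0,0.002,0,-0.005,0,0,0.003,-0.001,-0.009,0,0,0.003,-0.001,-0.009,0,0,0.003,-0.001,-0.009,0],
)

```text
clock: 7.85
position: [0.5555, -0.2972, 0.1253]
ee_rot: [-1.567, 0.128, -0.128]
force: [-0.3, -0.2, 0.2]
width: 0.007
```

```bash
python3 - <<'E'
from h import *
from cell import arm,get_image
o=arm.observe(); print(o["position"],o["force"])
i,d=get_image("wrist"); np.savez("pics/w2.npz",i=i,d=d,p=o["position"],r=o["ee_rot"])
cv2.imwrite("pics/w2.png",cv2.resize(i[200:380,180:400,::-1],None,fx=3,fy=3))
E
```

```text
[ 0.55551159 -0.29720347  0.12533522] [-0.33879978 -0.18202157  0.22688084]
```

View pics/w2.png

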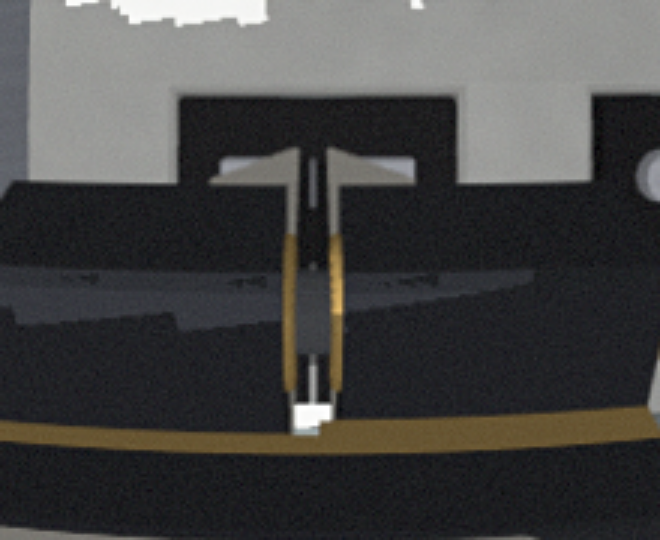

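```bash
python3 - <<'E'
from h import *
z=np.load("pics/w2.npz"); W=wworld(z["d"],z["p"],z["r"]); I=z["i"].astype(int)
c=camera_info("wrist"); f=210/np.tan(np.radians(c["fovy"]/2)); T=np.linalg.inv(c["tool_from_camera"])
def proj(p):
    q=T[:3,:3]@p+T[:3,3]; r=np.hypot(q[0],q[1]); th=np.arctan2(r,q[2]); return np.array([c["cx"]+q[0]/r*th*f-180,c["cy"]+q[1]/r*th*f-200])*3
Rm=Ro.from_rotvec(z["r"]).as_matrix()
for x in(-.0095,-.005,0,.005,.0095): print("tip x",x,proj(np.array([x,0,.0])).round(), proj(np.array([x,0,.019])).round())
C=np.array([.5625,-.296,.1288]);X=np.array([.927,-.153,.342]);Y=np.array([.163,.987,0])
for a,b in((-.005,-.02),(-.005,.02),(.005,-.02),(.005,.02)): print("ridge",a,b,proj(Rm.T@(C+a*X+b*Y-z["p"])).round())
for (u,v) in((230,160),(230,165),(390,165),(400,170),(290,160),(285,170),(250,175),(340,160),(260,110)):
    k=(200+v//3,180+u//3); print((u,v),I[k],W[k].round(4), "tool",(Rm.T@(W[k]-z["p"])).round(4))
E
```

```text
tip x -0.0095 [303.  98.] [396.  98.]
tip x -0.005 [303. 119.] [396. 118.]
tip x 0 [303. 141.] [395. 141.]
tip x 0.005 [303. 164.] [394. 163.]
tip x 0.0095 [303. 183.] [394. 183.]
ridge -0.005 -0.02 [217. 153.]
ridge -0.005 0.02 [412. 153.]
ridge 0.005 -0.02 [217. 202.]
ridge 0.005 0.02 [411. 202.]
(230, 160) [126 127 133] [ 0.5562 -0.3129  0.1273] tool [ 0.0032 -0.0019 -0.0154]
(230, 165) [154 156 165] [ 0.557  -0.313   0.1285] tool [ 0.004  -0.0031 -0.0153]
(390, 165) [155 157 164] [ 0.5625 -0.2803  0.1282] tool [ 0.0042 -0.0028  0.0179]
(400, 170) [149 154 160] [ 0.5635 -0.2785  0.1281] tool [ 0.0049 -0.0028  0.0197]
(290, 160) [120 117 112] [ 0.5447 -0.2977  0.1596] tool [-0.0106 -0.0343 -0.0022]
(285, 170) [119 117 112] [ 0.5449 -0.2981  0.1628] tool [-0.0103 -0.0374 -0.0026]
(250, 175) [122 120 112] [ 0.5437 -0.3038  0.1658] tool [-0.0106 -0.0405 -0.0084]
(340, 160) [122 120 114] [ 0.5459 -0.2891  0.16  ] tool [-0.0107 -0.0346  0.0064]
(260, 110) [36 33 38] [ 0.55   -0.306   0.1164] tool [-0.004   0.0089 -0.0096]
```

```bash
python3 - <<'E'
from h import *
z=np.load("pics/w2.npz"); W=wworld(z["d"],z["p"],z["r"]); I=z["i"].astype(int)
Rm=Ro.from_rotvec(z["r"]).as_matrix(); Q=((W-z["p"])@Rm*1000).round(0).astype(int)
print("tool coords mm (x,y,z) at crop rows; y<0 is behind TCP")
for v in (110,140,155,165,175,190,210,235,260,300,340,380,400): print(v,[(u,*Q[200+v//3,180+u//3]) for u in(270,288,297,312,330,345)])
E
```

```text
tool coords mm (x,y,z) at crop rows; y<0 is behind TCP
110 [(270, np.int64(-4), np.int64(9), np.int64(-7)), (288, np.int64(-4), np.int64(9), np.int64(-3)), (297, np.int64(-4), np.int64(8), np.int64(-1)), (312, np.int64(-4), np.int64(8), np.int64(2)), (330, np.int64(-4), np.int64(9), np.int64(6)), (345, np.int64(-5), np.int64(7), np.int64(9))]
140 [(270, np.int64(2), np.int64(7), np.int64(-7)), (288, np.int64(2), np.int64(7), np.int64(-3)), (297, np.int64(2), np.int64(6), np.int64(-1)), (312, np.int64(2), np.int64(6), np.int64(2)), (330, np.int64(2), np.int64(7), np.int64(6)), (345, np.int64(2), np.int64(6), np.int64(9))]
155 [(270, np.int64(-11), np.int64(-32), np.int64(-5)), (288, np.int64(-10), np.int64(-31), np.int64(-2)), (297, np.int64(4), np.int64(4), np.int64(-1)), (312, np.int64(5), np.int64(5), np.int64(2)), (330, np.int64(-10), np.int64(-31), np.int64(5)), (345, np.int64(5), np.int64(6), np.int64(9))]
165 [(270, np.int64(-10), np.int64(-36), np.int64(-5)), (288, np.int64(-10), np.int64(-36), np.int64(-2)), (297, np.int64(-9), np.int64(-33), np.int64(-1)), (312, np.int64(-9)
[... 2201 characters left out ...]
4(-27), np.int64(-114), np.int64(3)), (345, np.int64(-30), np.int64(-118), np.int64(4))]
380 [(270, np.int64(-25), np.int64(-117), np.int64(-2)), (288, np.int64(-24), np.int64(-115), np.int64(0)), (297, np.int64(6), np.int64(-74), np.int64(0)), (312, np.int64(53), np.int64(-9), np.int64(2)), (330, np.int64(-23), np.int64(-114), np.int64(3)), (345, np.int64(-26), np.int64(-118), np.int64(5))]
400 [(270, np.int64(-23), np.int64(-117), np.int64(-2)), (288, np.int64(-13), np.int64(-104), np.int64(-1)), (297, np.int64(10), np.int64(-74), np.int64(0)), (312, np.int64(58), np.int64(-11), np.int64(2)), (330, np.int64(6), np.int64(-79), np.int64(4)), (345, np.int64(-24), np.int64(-118), np.int64(5))]
```

```bash
python3 - <<'E'
from h import *
from cell import arm,get_image
i,d=get_image("side"); np.savez("pics/s2.npz",i=i,d=d)
cv2.imwrite("pics/s2.png",cv2.resize(i[60:230,210:390,::-1],None,fx=3.5,fy=3.5))
c=camera_info("side"); f=210/np.tan(np.radians(c["fovy"]/2))
p=arm.observe()["position"]
for h in(0,.019,.031,.066):
    q=c["R"]@(p+[0,0,h])+c["t"]; u=q[:2]/q[2]*f+[c["cx"],c["cy"]]; print(h,u.round(1),((u-[210,60])*3.5).round(), "depth",q[2].round(3))
E
```

```text
0 [304. 151.] [329. 319.] depth 1.382
0.019 [304.2 145.8] [330. 300.] depth 1.368
0.031 [304.4 142.4] [330. 288.] depth 1.359
0.066 [304.9 132.3] [332. 253.] depth 1.332
```

View pics/s2.png

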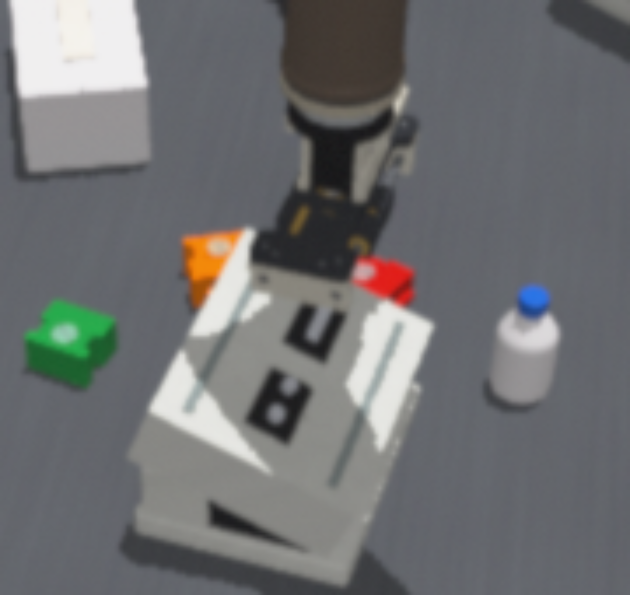

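```bash
python3 - <<'E'
from h import *
from cell import arm
z=np.load("pics/s2.npz"); W=world("side",z["d"]); z0=np.load("pics/side0.npz"); 
o=arm.observe(); Rm=Ro.from_rotvec(o["ee_rot"]).as_matrix(); Q=((W-o["position"])@Rm*1000)
ch=(abs(z["d"]-z0["d"])>.01)
m=ch&(abs(Q[...,0])<90)&(abs(Q[...,2])<130)&(Q[...,1]<20)&(Q[...,1]>-160)
q=Q[m]; 
for lo in range(-150,20,10):
    s=q[(q[:,1]>=lo)&(q[:,1]<lo+10)]
    if len(s): print(lo,len(s),"x",s[:,0].min().round(),s[:,0].max().round(),"z",s[:,2].min().round(),s[:,2].max().round())
E
```

```text
-150 78 x -27.0 23.0 z -39.0 21.0
-140 522 x -39.0 37.0 z -93.0 102.0
-130 152 x -37.0 35.0 z -89.0 99.0
-120 261 x -37.0 36.0 z -86.0 97.0
-110 178 x -37.0 37.0 z -86.0 93.0
-100 83 x -37.0 37.0 z -81.0 92.0
-90 1 x 38.0 38.0 z 83.0 83.0
-20 5 x 67.0 89.0 z -54.0 96.0
-10 8 x 10.0 63.0 z 3.0 93.0
0 8 x -5.0 34.0 z 3.0 116.0
10 5 x -30.0 -2.0 z -46.0 85.0
```

Two cameras agree: the gripper sits about 30 mm further back than the reported TCP. The body begins about 95 mm behind it instead of 66, and the wrist camera sees the tips at y ≈ -31 mm. The missing contact force fits that, so I'll descend carefully by force.

Request:
carry_out(
  steps=[0,-0.01,0.02,-0.08,0,0,-0.01,0.02,-0.15,0,0,-0.01,0.02,-0.19,0,0,-0.01,0.02,-0.19,0,0,-0.01,0.02,-0.19,0],
)

```text
clock: 8.45
position: [0.5544, -0.2952, 0.1062]
ee_rot: [-1.567, 0.129, -0.128]
force: [-0.3, 0.1, 0.0]
width: 0.005
```

Request:
carry_out(
  steps=[0,0.002,0,-0.005,0,0,0.003,-0.001,-0.009,0,0,0.005,-0.001,-0.014,0,0,0.005,-0.001,-0.014,0],
)

```text
clock: 8.85
position: [0.5551, -0.2953, 0.105]
ee_rot: [-1.567, 0.128, -0.128]
force: [0.2, 0.3, -0.6]
width: 0.005
```

Request:
carry_out(
  steps=[0,0.002,0,-0.005,0,0,0.003,-0.001,-0.009,0,0,0.005,-0.001,-0.014,0,0,0.005,-0.001,-0.014,0],
)

```text
clock: 9.25
position: [0.5555, -0.2954, 0.1034]
ee_rot: [-1.567, 0.128, -0.128]
force: [-0.4, -0.0, -0.4]
width: 0.005
```

Nothing touched at the claimed TCP depth, so the offset is confirmed. I'll continue in small steps.

Request:
carry_out(
  steps=[0,0.002,0,-0.005,0,0,0.003,-0.001,-0.009,0,0,0.005,-0.001,-0.014,0,0,0.005,-0.001,-0.014,0],
)

```text
clock: 9.65
position: [0.556, -0.2956, 0.1023]
ee_rot: [-1.567, 0.128, -0.128]
force: [-1.0, 0.7, 3.8]
width: 0.005
```

Request:
carry_out(
  steps=[0,0.002,0,-0.005,0,0,0.003,-0.001,-0.009,0,0,0.005,-0.001,-0.014,0,0,0.005,-0.001,-0.014,0],
)

```text
clock: 10.05
position: [0.5565, -0.2956, 0.1007]
ee_rot: [-1.567, 0.128, -0.128]
force: [-1.4, 0.5, 3.9]
width: 0.005
```

Request:
carry_out(
  steps=[0,0.002,0,-0.005,0,0,0.003,-0.001,-0.009,0,0,0.003,-0.001,-0.009,0,0,0.003,-0.001,-0.009,0],
)

```text
clock: 10.45
position: [0.5568, -0.2957, 0.0998]
ee_rot: [-1.567, 0.128, -0.128]
force: [-2.0, -0.3, 4.9]
width: 0.006
```

Request:
carry_out(
  steps=[0,0.002,0,-0.005,0,0,0.003,-0.001,-0.009,0,0,0.003,-0.001,-0.009,0],
)

```text
clock: 10.75
position: [0.5571, -0.2958, 0.0989]
ee_rot: [-1.567, 0.128, -0.128]
force: [-0.7, 1.8, 3.7]
width: 0.006
```

Request:
carry_out(
  steps=[0,0.002,0,-0.005,0,0,0.003,-0.001,-0.009,0,0,0.003,-0.001,-0.009,0],
)

```text
clock: 11.05
position: [0.5575, -0.2958, 0.0981]
ee_rot: [-1.567, 0.128, -0.128]
force: [-1.5, 1.5, 6.2]
width: 0.005
```

Request:
carry_out(
  steps=[0,0.002,0,-0.004,0,0,0.003,0,-0.007,0,0,0.003,0,-0.007,0],
)

```text
clock: 11.35
position: [0.5577, -0.2958, 0.0975]
ee_rot: [-1.567, 0.128, -0.128]
force: [-2.8, 1.3, 6.9]
width: 0.007
```

Request:
carry_out(
  steps=[0,0.002,0,-0.004,0,0,0.002,0,-0.007,0,0,0.002,0,-0.007,0],
)

```text
clock: 11.65
position: [0.558, -0.2959, 0.0968]
ee_rot: [-1.567, 0.128, -0.128]
force: [-1.2, 0.4, 6.3]
width: 0.005
```

Request:
carry_out(
  steps=[0,0.002,0,-0.004,0,0,0.003,0,-0.007,0,0,0.003,0,-0.007,0],
)

```text
clock: 11.95
position: [0.5582, -0.2959, 0.0961]
ee_rot: [-1.567, 0.128, -0.128]
force: [-2.0, 1.1, 7.1]
width: 0.008
```

Request:
carry_out(
  steps=[0,0.002,0,-0.004,0,0,0.002,0,-0.007,0,0,0.002,0,-0.007,0],
)

```text
clock: 12.25
position: [0.5584, -0.2959, 0.0954]
ee_rot: [-1.567, 0.128, -0.128]
force: [-2.2, 1.8, 5.7]
width: 0.005
```

Request:
carry_out(
  steps=[0,0.002,0,-0.004,0,0,0.003,0,-0.007,0,0,0.003,0,-0.007,0],
)

```text
clock: 12.55
position: [0.5587, -0.296, 0.0952]
ee_rot: [-1.567, 0.128, -0.129]
force: [-3.3, 1.7, 11.0]
width: 0.007
```

Request:
carry_out(
  steps=[0,0.002,0,-0.004,0,0,0.002,0,-0.007,0,0,0.002,0,-0.007,0],
)

```text
clock: 12.85
position: [0.5589, -0.2961, 0.095]
ee_rot: [-1.567, 0.128, -0.129]
force: [-5.0, 2.0, 16.1]
width: 0.004
```

Request:
carry_out(
  steps=[0,-0.06,0.01,0.17,0,0,-0.12,0.02,0.34,0,0.82,-0.2,0.03,0.56,0,0.82,-0.2,0.03,0.56,0,0.82,-0.2,0.03,0.56,0,0.82,-0.2,0.03,0.56,0,0.82,-0.2,0.03,0.56,0,0.82,-0.2,0.03,0.56,0,0.82,-0.2,0.03,0.56,0,0.82,-0.2,0.03,0.56,0,0.82,-0.2,0.03,0.56,0,0.82,-0.2,0.03,0.56,0],
)

```text
clock: 14.05
position: [0.5389, -0.2929, 0.1498]
ee_rot: [-1.567, 0.128, -0.128]
force: [-0.1, -0.4, -0.1]
width: 0.804
```

```bash
python3 - <<'E'
from h import *
from cell import arm,get_image
o=arm.observe(); print(o["position"],o["force"],o["width"])
i,d=get_image("wrist"); np.savez("pics/w3.npz",i=i,d=d,p=o["position"],r=o["ee_rot"])
cv2.imwrite("pics/w3.png",cv2.resize(i[150:400,130:440,::-1],None,fx=2,fy=2))
I=i.astype(int);W=wworld(d,o["position"],o["ee_rot"]); Rm=Ro.from_rotvec(o["ee_rot"]).as_matrix(); Q=(W-o["position"])@Rm*1000
n=np.array([-.338,.055,.939]); O=np.array([.573,-.2517,.118]);X=np.array([.927,-.153,.342]);Y=np.array([.163,.987,0])
F=np.stack([(W-O)@X,(W-O)@Y,(W-O)@n],-1)*1000
s=(d>0)&(abs(F[...,1]+46)<35)&(abs(F[...,0])<35)&(F[...,2]<40)&(F[...,2]>-5)
for a in range(-5,40,3): 
    q=F[s&(F[...,2]>=a)&(F[...,2]<a+3)]
    if len(q)>5: print("bay0 h",a,len(q),q.min(0).round(),q.max(0).round())
s=(d>0)&(abs(F[...,1]-46)<25)&(abs(F[...,0])<15)&(abs(F[...,2])<40); print("bay1 h",np.percentile(F[s][:,2],[5,50,95]).round(1),s.sum())
for lo in range(-80,10,5):
    s=(d>0)&(abs(Q[...,0])<14)&(abs(Q[...,2])<75)&(Q[...,1]>=lo)&(Q[...,1]<lo+5)
    q=Q[s]
    if len(q): print("tool y",lo,len(q),q[:,0].min().round(),q[:,0].max().round(),"z<0",q[q[:,2]<0][:,2].min(initial=0).round(),q[q[:,2]<0][:,2].max(initial=-99).round(),"z>0",q[q[:,2]>0][:,2].min(initial=99).round(),q[q[:,2]>0][:,2].max(initial=0).round())
E
```

```text
[ 0.53891115 -0.2928972   0.14977736] [-0.10879205 -0.36442006 -0.12575682] 0.8041120520297179
bay0 h -2 1705 [-35. -81.  -2.] [ 18. -11.   1.]
bay0 h 1 806 [-34. -81.   1.] [ 18. -11.   3.]
bay0 h 19 2080 [-18. -75.  19.] [ 15. -15.  22.]
bay0 h 22 1199 [-17. -75.  22.] [ 15. -15.  24.]
bay0 h 28 932 [ -5. -65.  28.] [  5. -25.  31.]
bay0 h 31 33 [ -4. -64.  31.] [  4. -27.  32.]
bay1 h [2.6 3.7 4.8] 1014
tool y -80 210 -2.0 12.0 z<0 -38.0 -35.0 z>0 38.0 42.0
tool y -75 344 -11.0 11.0 z<0 -49.0 -35.0 z>0 38.0 53.0
tool y -70 442 -11.0 10.0 z<0 -51.0 -35.0 z>0 38.0 55.0
tool y -65 470 -11.0 11.0 z<0 -53.0 -35.0 z>0 38.0 56.0
tool y -60 437 -11.0 -1.0 z<0 -53.0 -35.0 z>0 38.0 56.0
tool y -55 438 -11.0 1.0 z<0 -53.0 -35.0 z>0 38.0 55.0
tool y -50 418 -11.0 4.0 z<0 -52.0 -35.0 z>0 38.0 55.0
tool y -45 390 -11.0 7.0 z<0 -51.0 -35.0 z>0 38.0 55.0
tool y -40 323 -11.0 10.0 z<0 -49.0 -35.0 z>0 38.0 53.0
tool y -35 268 -11.0 11.0 z<0 -46.0 -34.0 z>0 38.0 49.0
tool y -30 59 -11.0 10.0 z<0 -41.0 -35.0 z>0 38.0 42.0
tool y 0 72 11.0 14.0 z<0 -18.0 -0.0 z>0 1.0 20.0
tool y 5 154 12.0 14.0 z<0 -18.0 -0.0 z>0 1.0 21.0
```

View pics/w3.png

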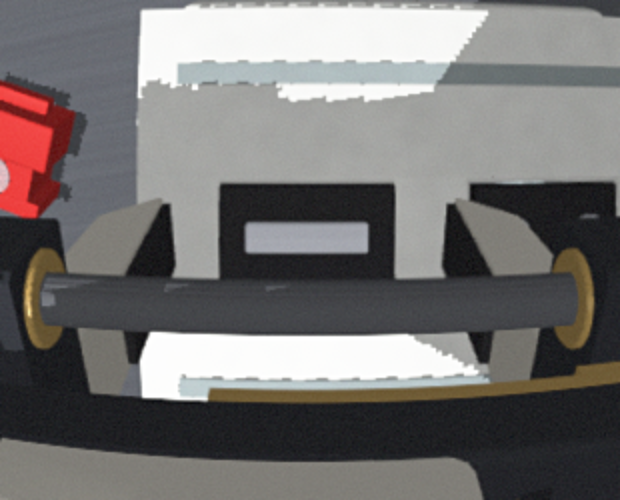

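The ridge cassette sprang out: its flat face reads 21 mm proud and the ridge 29 mm, while the stud cassette is unchanged at about 3 mm. The fingers (crop x 165 and 450) straddle the cassette at (307,235). Next I descend and grip.

Request:
carry_out(
  steps=[0.82,0.12,-0.02,0,0,0.82,0.23,-0.04,0,0,0.82,0.23,-0.04,-0.15,0,0.82,0.23,-0.04,-0.3,0,0.82,0.23,-0.04,-0.4,0,0.82,0.23,-0.04,-0.48,0,0.82,0.23,-0.04,-0.54,0,0.82,0.23,-0.04,-0.54,0],
)

```text
clock: 14.9
position: [0.5613, -0.2966, 0.0949]
ee_rot: [-1.567, 0.129, -0.127]
force: [-0.7, 1.3, 0.2]
width: 0.818
```

Request:
carry_out(
  steps=[0.6,0,0,0,0,0.6,0,0,0,0,0.6,0,0,0,0,0.6,0,0,0,0,0.6,0,0,0,0,0.6,0,0,0,0],
  grip_force=20,
)

```text
clock: 15.5
position: [0.5623, -0.2971, 0.0962]
ee_rot: [-1.567, 0.128, -0.129]
force: [0.8, -1.2, 3.1]
width: 0.649
```

Request:
carry_out(
  steps=[0.6,-0.017,0.003,0.047,0,0.6,-0.05,0.008,0.141,0,0.6,-0.085,0.014,0.235,0,0.6,-0.12,0.02,0.33,0,0.6,-0.15,0.025,0.42,0,0.6,-0.19,0.03,0.52,0,0.6,-0.22,0.035,0.61,0,0.6,-0.22,0.035,0.61,0],
)

```text
clock: 16.3
position: [0.54, -0.2939, 0.1585]
ee_rot: [-1.567, 0.127, -0.13]
force: [-0.4, 0.2, -2.5]
width: 0.65
```

Request:
carry_out(
  steps=[0.6,0,0,0.3,0,0.6,0,0,0.5,0,0.6,0,0,0.5,0],
)

```text
clock: 16.6
position: [0.5413, -0.2944, 0.2093]
ee_rot: [-1.568, 0.125, -0.132]
force: [-0.1, -0.7, -2.0]
width: 0.651
```

```bash
python3 - <<'E'
from h import *
from cell import arm,get_image
o=arm.observe(); print(o["position"],o["force"],o["width"])
i,d=get_image("side"); np.savez("pics/s4.npz",i=i,d=d)
a=cv2.resize(i[30:230,210:390,::-1],None,fx=2.2,fy=2.2)
i,d=get_image("wrist"); np.savez("pics/w4.npz",i=i,d=d,p=o["position"],r=o["ee_rot"])
b=cv2.resize(i[100:400,130:440,::-1],(390,440)); cv2.imwrite("pics/m4.png",np.hstack([a[:440],b[:440]]))
E
```

```text
[ 0.54127192 -0.2943673   0.2093496 ] [-0.12130893 -0.67451406 -1.95195166] 0.6513382582164239
```

View pics/m4.png

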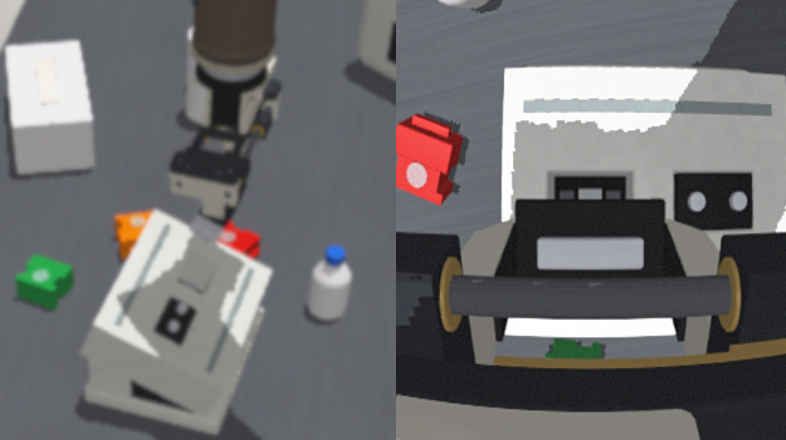

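Side view (left half): the cassette hangs in the gripper above an empty bay at (197,270), and the studs are still in place at (177,320). The wrist view (right half) shows the ridge cassette gripped squarely at (590,252). Now to the tray.

Request:
carry_out(
  steps=[0.6,0.04,0.2,0,0,0.6,0.08,0.52,0,0,0.6,0.115,0.86,0,0],
)

```text
clock: 17.0
position: [0.5505, -0.2067, 0.2051]
ee_rot: [-1.567, 0.132, -0.128]
force: [0.6, 1.7, -0.9]
width: 0.653
```

Request:
carry_out(
  steps=[0.6,0.04,0.29,0,0,0.6,0.08,0.57,0,0,0.6,0.115,0.86,0,0],
)

```text
clock: 17.3
position: [0.5621, -0.1199, 0.2052]
ee_rot: [-1.567, 0.13, -0.126]
force: [0.7, 0.9, -0.7]
width: 0.654
```

Request:
carry_out(
  steps=[0.6,0.04,0.29,0,0,0.6,0.08,0.57,0,0,0.6,0.115,0.86,0,0],
)

```text
clock: 17.6
position: [0.5736, -0.0341, 0.2052]
ee_rot: [-1.567, 0.13, -0.126]
force: [1.1, -0.3, -1.8]
width: 0.651
```

Request:
carry_out(
  steps=[0.6,0.04,0.29,0,0,0.6,0.08,0.57,0,0,0.6,0.115,0.86,0,0],
)

```text
clock: 17.9
position: [0.585, 0.0517, 0.2051]
ee_rot: [-1.568, 0.13, -0.126]
force: [0.5, 0.5, -2.7]
width: 0.653
```

Request:
carry_out(
  steps=[0.6,0.04,0.29,0,0,0.6,0.08,0.57,0,0,0.6,0.115,0.86,0,0],
)

```text
clock: 18.2
position: [0.5966, 0.1376, 0.205]
ee_rot: [-1.568, 0.13, -0.126]
force: [0.9, -0.1, -1.4]
width: 0.648
```

Request:
carry_out(
  steps=[0.6,0.04,0.29,0,0,0.6,0.08,0.57,0,0,0.6,0.1,0.78,0,0,0.6,0.115,0.86,0,0,0.6,0.115,0.86,0,0,0.6,0.115,0.86,0,0],
)

```text
clock: 18.8
position: [0.609, 0.2207, 0.2066]
ee_rot: [-1.568, 0.13, -0.129]
force: [0.8, -0.2, -2.3]
width: 0.651
```

```bash
python3 - <<'E'
from h import *
from cell import arm,get_image
o=arm.observe(); print(o["position"],o["force"],o["width"],o["joints"].round(2))
n="side"; i,d=get_image(n); np.savez("pics/s5.npz",i=i,d=d); W=world(n,d); I=i.astype(int)
m=(I.min(2)>120)&(W[...,2]>.012)&(W[...,2]<.03)&(abs(W[...,0]-.61)<.14)&(abs(W[...,1]-.22)<.16)
r=cv2.minAreaRect(W[m][:,:2].astype(np.float32)); print("rim",r)
fl=(W[...,2]<.012)&(W[...,2]>-.002)&(abs(W[...,0]-.61)<.04)&(abs(W[...,1]-.22)<.06)&(I.min(2)>120); print("floor z",np.median(W[fl][:,2]))
# cassette: points under gripper
P=o["position"]; 
s=(d>0)&(abs(W[...,0]-P[0])<.03)&(abs(W[...,1]-P[1])<.045)&(W[...,2]>.1)&(W[...,2]<P[2]+.08)
for a in np.arange(.16,.28,.01):
    q=W[s&(W[...,2]>=a)&(W[...,2]<a+.01)]
    if len(q): print(a.round(2),len(q),"x",q[:,0].min().round(3),q[:,0].max().round(3),"y",q[:,1].min().round(3),q[:,1].max().round(3))
E
```

```text
[0.60901483 0.22068423 0.20657501] [ 0.80235309 -0.17217831 -2.2755173 ] 0.6505642864277189 [-0.7   0.48  0.41  1.53 -0.2   1.18  1.15]
rim ((0.6132031083106995, 0.22678568959236145), (0.22235263884067535, 0.160518079996109), 84.14087677001953)
floor z 0.0036098290827394023
0.22 4 x 0.6 0.602 y 0.253 0.254
0.23 25 x 0.587 0.623 y 0.187 0.255
0.24 68 x 0.584 0.624 y 0.194 0.256
0.25 25 x 0.599 0.62 y 0.193 0.215
0.26 5 x 0.595 0.599 y 0.191 0.194
0.27 13 x 0.591 0.596 y 0.177 0.195
0.28 2 x 0.592 0.593 y 0.185 0.191
```

Request:
carry_out(
  steps=[0.6,0,0,-0.25,0,0.6,0,0,-0.6,0,0.6,0,0,-0.95,0,0.6,0,0,-0.95,0],
)

```text
clock: 19.25
position: [0.6058, 0.2199, 0.1077]
ee_rot: [-1.571, 0.135, -0.124]
force: [-0.7, -0.1, -2.4]
width: 0.65
```

Request:
carry_out(
  steps=[0.6,0,0,-0.3,0,0.6,0,0,-0.6,0,0.6,0,0,-0.8,0,0.6,0,0,-0.8,0,0.6,0,0,-0.8,0],
)

```text
clock: 19.75
position: [0.6101, 0.2221, 0.0337]
ee_rot: [-1.566, 0.128, -0.13]
force: [0.8, 0.5, -1.9]
width: 0.652
```

Request:
carry_out(
  steps=[0.6,0,0,-0.03,0,0.6,0,0,-0.06,0,0.6,0,0,-0.08,0,0.6,0,0,-0.08,0],
)

```text
clock: 20.15
position: [0.6088, 0.2227, 0.0239]
ee_rot: [-1.567, 0.128, -0.128]
force: [0.1, 0.1, -1.9]
width: 0.653
```

Slow steps down to the floor with the force watched.

Request:
carry_out(
  steps=[0.6,0,0,-0.01,0,0.6,0,0,-0.02,0,0.6,0,0,-0.02,0],
)

```text
clock: 20.45
position: [0.6088, 0.2226, 0.0217]
ee_rot: [-1.567, 0.128, -0.128]
force: [0.8, -0.6, -2.1]
width: 0.651
```

Request:
carry_out(
  steps=[0.6,0,0,-0.01,0,0.6,0,0,-0.02,0,0.6,0,0,-0.02,0],
)

```text
clock: 20.75
position: [0.6093, 0.2226, 0.0206]
ee_rot: [-1.566, 0.128, -0.129]
force: [-2.0, -0.9, 5.0]
width: 0.651
```

Request:
carry_out(
  steps=[0.6,0,0,-0.005,0,0.6,0,0,-0.01,0,0.6,0,0,-0.01,0],
)

```text
clock: 21.05
position: [0.6098, 0.2225, 0.0204]
ee_rot: [-1.566, 0.127, -0.13]
force: [-2.5, -1.8, 11.1]
width: 0.649
```

Request:
carry_out(
  steps=[0.6,0,0,0,0,0.6,0,0,0,0,0.6,0,0,-0.005,0,0.6,0,0,-0.01,0,0.6,0,0,-0.01,0],
  grip_force=5,
)

```text
clock: 21.55
position: [0.6106, 0.2222, 0.0191]
ee_rot: [-1.566, 0.127, -0.131]
force: [0.3, -2.4, 6.9]
width: 0.654
```

Request:
carry_out(
  steps=[0.6,0,0,-0.005,0,0.6,0,0,-0.01,0,0.6,0,0,-0.01,0],
)

```text
clock: 21.85
position: [0.6106, 0.2222, 0.0182]
ee_rot: [-1.566, 0.126, -0.131]
force: [-0.3, -1.4, 7.4]
width: 0.652
```

Request:
carry_out(
  steps=[0.6,0,0,-0.005,0,0.6,0,0,-0.01,0,0.6,0,0,-0.01,0],
  grip_force=3,
)

```text
clock: 22.15
position: [0.6094, 0.2224, 0.0162]
ee_rot: [-1.567, 0.128, -0.129]
force: [0.7, -1.9, 4.8]
width: 0.653
```

```bash
python3 - <<'E'
from h import *
from cell import arm,get_image
o=arm.observe(); print(o["position"],o["force"],o["width"])
i,d=get_image("wrist"); np.savez("pics/w6.npz",i=i,d=d,p=o["position"],r=o["ee_rot"])
cv2.imwrite("pics/w6.png",cv2.resize(i[150:400,130:440,::-1],None,fx=2,fy=2))
W=wworld(d,o["position"],o["ee_rot"]); I=i.astype(int)
Q=(W-o["position"])@Ro.from_rotvec(o["ee_rot"]).as_matrix()
s=(d>0)&(abs(Q[...,2]-.0015)<.028)&(abs(Q[...,0])<.03)&(W[...,2]>.04)&(W[...,2]<.09)&(I.max(2)<70)
w=W[s]
for _ in range(5):
    m=w.mean(0); n=np.linalg.svd(w-m,full_matrices=False)[2][2]; n*=np.sign(n[2]); w=w[abs((w-m)@n)<.003]
print(len(w),m,n,"tilt",np.degrees(np.arccos(n[2])))
E
```

```text
[0.60940775 0.22238727 0.01619434] [ 0.66666993 -1.93321206  4.76732181] 0.6528832903547149
3781 [0.59769659 0.22568257 0.0595494 ] [-0.3519609   0.0588017   0.93416588] tilt 20.9061983990455
```

View pics/w6.png

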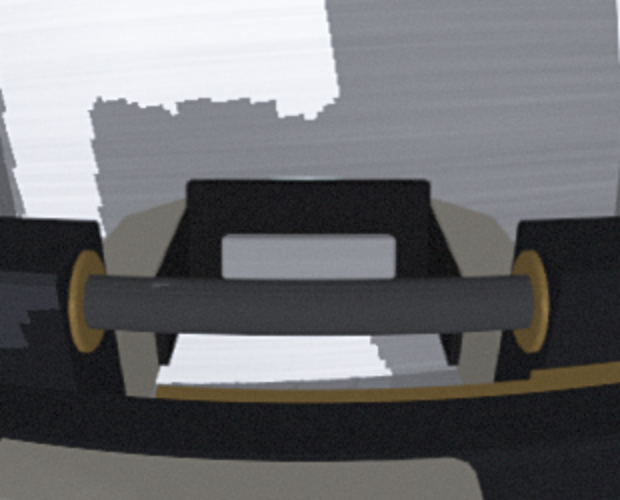

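The picture shows the cassette still tilted: the plane fit gives 20.9° and the pads slid instead of pivoting. I'll swing it upright about its lower foot edge with a matching arc.

Request:
carry_out(
  steps=[0.6,0.027,-0.004,-0.002,0,0.6,0.054,-0.009,-0.005,0,0.6,0.08,-0.013,-0.01,0,0.6,0.107,-0.018,-0.018,0,0.6,0.134,-0.022,-0.026,0,0.6,0.16,-0.026,-0.036,0,0.6,0.16,-0.026,-0.036,0],
  grip_force=5,
)

```text
clock: 22.9
position: [0.6251, 0.22, 0.0118]
ee_rot: [-1.567, 0.128, -0.128]
force: [-0.4, -0.1, -1.8]
width: 0.656
```

```bash
cat >> h.py <<'E'
def look(tag):
    from cell import arm,get_image
    o=arm.observe(); print(o["clock"],o["position"].round(4),o["force"].round(1),o["width"])
    i,d=get_image("wrist"); np.savez(f"pics/{tag}.npz",i=i,d=d,p=o["position"],r=o["ee_rot"])
    W=wworld(d,o["position"],o["ee_rot"]); I=i.astype(int)
    Q=(W-o["position"])@Ro.from_rotvec(o["ee_rot"]).as_matrix()
    s=(d>0)&(abs(Q[...,2]-.0015)<.028)&(abs(Q[...,0])<.04)&(W[...,2]>.04)&(W[...,2]<.09)&(I.max(2)<70)
    w=W[s]
    for _ in range(5):
        m=w.mean(0); n=np.linalg.svd(w-m,full_matrices=False)[2][2]; n*=np.sign(n[2]); w=w[abs((w-m)@n)<.003]
    print(len(w),m.round(4),n.round(3),"tilt",np.degrees(np.arccos(n[2])).round(1)); return i
E
python3 -c "
from h import *
look('w7')"
```

```text
22.9 [0.6251 0.22   0.0118] [-0.4 -0.1 -1.8] 0.6558772337487224
2416 [0.6139 0.2235 0.0591] [-0.546  0.087  0.833] tilt 33.6
```

```bash
python3 - <<'E'
from h import *
z=np.load("pics/w7.npz"); cv2.imwrite("pics/w7.png",cv2.resize(z["i"][150:400,130:440,::-1],None,fx=2,fy=2))
W=wworld(z["d"],z["p"],z["r"])
for v in range(215,300,4): print(v,z["i"][v,284],W[v,284].round(4),z["i"][v,235],W[v,235].round(4))
E
```

```text
215 [127 128 136] [0.6069 0.2249 0.0055] [118 120 129] [0.6022 0.1946 0.0044]
219 [105 106 109] [0.6085 0.2247 0.0088] [124 126 131] [0.6046 0.1943 0.0052]
223 [108 114 120] [0.6078 0.2248 0.019 ] [127 129 136] [0.6044 0.1957 0.0147]
227 [104 111 117] [0.6077 0.2248 0.0266] [129 131 137] [0.6064 0.1955 0.0163]
231 [146 158 164] [0.6075 0.2248 0.0339] [129 131 135] [0.6092 0.1947 0.0151]
235 [25 24 24] [0.6078 0.2248 0.0394] [10  8 17] [0.6029 0.2    0.0417]
239 [ 8 16  8] [0.5512 0.2339 0.1982] [30 25 30] [0.6032 0.2007 0.0471]
243 [11  6  9] [0.6071 0.2249 0.0527] [27 27 26] [0.6034 0.2014 0.0525]
247 [13  4 11] [0.6077 0.2248 0.0564] [17 19 22] [0.6032 0.2024 0.0585]
251 [14 20 25] [0.6078 0.2247 0.061 ] [22 23 23] [0.6045 0.2023 0.0602]
255 [23 19 23] [0.6103 0.2243 0.0597] [25 26 23] [0.6067 0.2018 0.0597]
259 [12 10  9] [0.612  0.224  0.0604] [27 21 20] [0.6086 0.2014 0.06  ]
263 [19 16 22] [0.6139 0.2237 0.0605] [18 20 18] [0.6104 0.2011 0.0605]
267 [19 23 22] [0.6159 0.2234 0.0606] [22 27 25] [0.6121 0.2008 0.0612]
271 [20 16 21] [0.6181 0.223  0.0605] [11 17 15] [0.6143 0.2002 0.0608]
275 [41 39 43] [0.6203 0.2227 0.0601] [17 11 11] [0.6167 0.1996 0.0602]
279 [107 105 111] [0.6199 0.2227 0.0651] [11 15 13] [0.6189 0.1991 0.0601]
283 [127 129 134] [0.6206 0.2226 0.0676] [14  8 14] [0.6209 0.1986 0.0603]
287 [131 134 139] [0.6225 0.2223 0.0679] [23 20 21] [0.6234 0.198  0.0596]
291 [49 50 51] [0.5954 0.2267 0.1197] [56 53 56] [0.5938 0.213  0.1189]
295 [48 53 54] [0.5956 0.2267 0.1215] [52 54 57] [0.5936 0.2135 0.1216]
299 [60 61 60] [0.5961 0.2266 0.1228] [57 58 61] [0.5948 0.2132 0.1217]
```

View pics/w7.png

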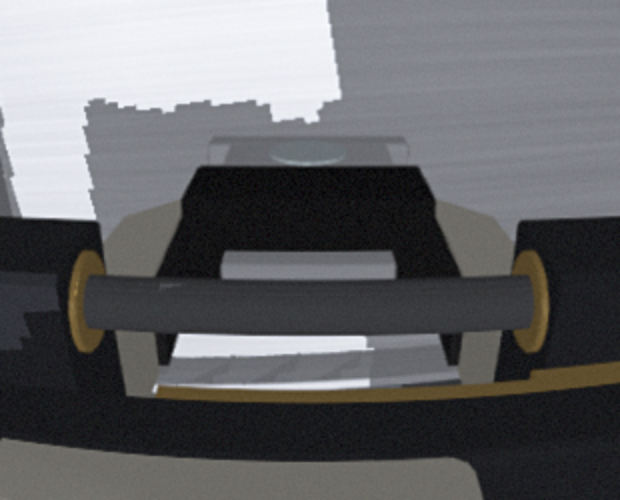

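It is upright now. The flat head face is level at z ≈ 0.060 (expected 0.059), the front wall is vertical (x = 0.6075 at all heights), and the foot is visible at crop (305,150). I'll lower it the last millimetre, open, and withdraw straight up.

Request:
carry_out(
  steps=[0.6,0,0,-0.005,0,0.6,0,0,-0.01,0,0.6,0,0,-0.01,0,0.7,0,0,-0.01,0,0.75,0,0,-0.01,0,0.8,0,0,-0.01,0,0.82,0,0,-0.01,0,0.82,0,0,-0.01,0],
  grip_force=3,
)

```text
clock: 23.75
position: [0.6248, 0.2201, 0.0112]
ee_rot: [-1.567, 0.128, -0.128]
force: [0.9, 0.1, 0.6]
width: 0.819
```

Request:
carry_out(
  steps=[0.82,0,0,0.1,0,0.82,0,0,0.3,0,0.82,0,0,0.6,0,0.82,0,0,0.95,0,0.82,0,0,0.95,0],
)

```text
clock: 24.25
position: [0.6282, 0.2207, 0.1121]
ee_rot: [-1.563, 0.123, -0.134]
force: [0.2, -0.5, -0.7]
width: 0.818
```

Request:
carry_out(
  steps=[0.82,-0.3,0,0.3,0,0.82,-0.7,0,0.5,0,0.82,-1,0,0.5,0,0.82,-1,0,0.5,0,0.82,-1,0,0.5,0],
)

```text
clock: 24.75
position: [0.5248, 0.2204, 0.1569]
ee_rot: [-1.566, 0.127, -0.128]
force: [0.7, 0.6, -0.5]
width: 0.819
```

```bash
python3 - <<'E'
from h import *
from cell import arm,get_image
o=arm.observe(); print(o["clock"],o["position"],o["force"])
ims=[]
for n in("side","top"):
    i,d=get_image(n); np.savez(f"pics/{n}9.npz",i=i,d=d); ims.append(i); W=world(n,d); I=i.astype(int)
    s=(d>0)&(abs(W[...,0]-.62)<.05)&(abs(W[...,1]-.22)<.06)&(W[...,2]>.03)&(W[...,2]<.09)
    q=W[s]
    if len(q): print(n,"cassette",len(q),q.min(0).round(3),q.max(0).round(3)); t=W[s&(I.max(2)<70)&(W[...,2]>.05)]; print("  dark top z",np.percentile(t[:,2],[10,50,90]).round(4) if len(t) else None)
    n3=np.array([-.338,.055,.939]); O=np.array([.573,-.2517,.118]);X=np.array([.927,-.153,.342]);Y=np.array([.163,.987,0])
    F=np.stack([(W-O)@X,(W-O)@Y,(W-O)@n3],-1)*1000; b=(abs(F[...,0])<14)&(abs(F[...,1]-46)<25)&(d>0)&(I.max(2)<80)&(F[...,2]<40); print("  stud face h",np.median(F[b][:,2]).round(1))
    d0=np.load(f"pics/{n}0.npz")["d"]
    B={"top":dict(tip=(228,135,268,190),dish=(215,268,260,312),bot=(372,285,405,315)),"side":dict(tip=(178,228,236,274),dish=(322,250,370,295),bot=(345,138,375,180))}[n]
    for k,(a,b_,c,e) in B.items():
        v=(d0[b_:e,a:c]>0)&(d[b_:e,a:c]>0); print("  ",k,"frac changed>8mm",(abs(d-d0)[b_:e,a:c][v]>.008).mean().round(3))
cv2.imwrite("pics/f9.png",np.hstack([cv2.resize(ims[0][120:400,170:390,::-1],(390,496)),cv2.resize(ims[1][120:330,100:440,::-1],(400,247)) if 0 else cv2.resize(ims[1][130:320,110:410,::-1],(400,496))]))
E
```

```text
24.75 [0.52483767 0.22036081 0.15685985] [ 0.66303848  0.60159904 -0.50104667]
side cassette 551 [0.603 0.19  0.03 ] [0.648 0.255 0.071]
  dark top z [0.0548 0.0582 0.0608]
  stud face h nan
   tip frac changed>8mm 0.029
   dish frac changed>8mm 0.02
   bot frac changed>8mm 0.829
top cassette 359 [0.601 0.189 0.031] [0.646 0.253 0.073]
  dark top z [0.0549 0.0589 0.0616]
  stud face h 3.0
   tip frac changed>8mm 0.032
   dish frac changed>8mm 0.023
   bot frac changed>8mm 0.014
  return _methods._mean(a, axis=axis, dtype=dtype,
  ret = ret.dtype.type(ret / rcount)
```

View pics/f9.png

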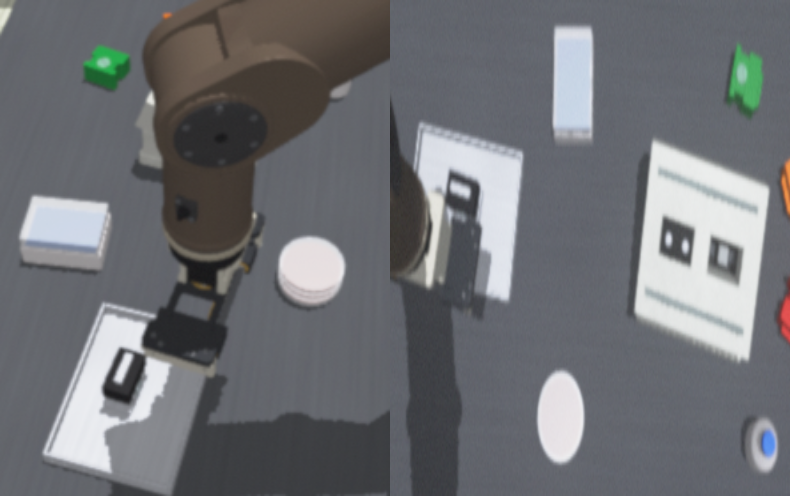

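The cassette stands free and upright in the tray, at (125,375) in the side view (left half) and (462,190) in the top view (right half). The empty bay is at (725,255) and the studs are latched at (677,243). In the side view the arm hides the bottle and the stud cassette, but the top view has both unchanged. Handing in.

```bash
python3 -c "
from cell import arm
print(arm.sign_off())"
```

```text
the job is handed in; nothing more can be done
None
```

The ridge cassette is out of its bay and standing upright, foot down, in the metal tray. It is released, the gripper is clear, and I handed the job in at about 25 s. I pressed it in until the force rose at its stop and backed off. It sprang out to 21 mm proud, and I pulled it straight out along the face normal. The highest pressing force I read, at the end of a move, was about 17 N (limit 35 N).

**Last checks:**
- **Ridge cassette:** its head face is at about 59 mm above the table (59 expected), and it is well inside the tray.
- **Stud cassette:** still latched, 3.0 mm proud.
- **Bystanders:** the top camera shows the bottle, dishes and tip box unmoved. In the last side view the arm hid the bottle and the stud cassette, so that camera could not confirm those two.

**What disagreed:**
- **Finger tips:** they sit about 28 mm behind the reported TCP. The side and wrist cameras and the first contact all showed this, so I allowed for it.
- **Standing it upright:** pressing down with the gripper vertical did not straighten the cassette, because the pads slid and it stayed tilted about 21°. I then swung it upright about its lower foot edge, with the foot staying on the tray floor.
- **Tilt reading:** my automatic fit gave 33.6° after that swing. It had included the cassette's front wall; the point heights and the picture showed it upright.

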